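# Apply a screw lid on the cap torque tester

### The arm

A 6-joint arm with a two-finger parallel gripper is mounted at the origin on the work surface. World frame = base frame: x ahead of the robot, y to its left, z up, the work surface at z = 0. Lengths are in m, angles in degrees, forces in N, time in s.
With the tool pointing down it reaches from about 0.4 to 0.825 m from the base axis. Payload 7 kg.
Tool frame: the origin (TCP) lies at the very end of the fingers, on their centre line; the grasp point (between the pads) lies 19 mm behind it (r.hold_point_z is the distance from the TCP to the grasp point, in m); x points along the fingers, y is the direction in which the jaws open and shut, and the axes are right-handed (so a half turn about x gives the same grasp; the last joint's range is limited). The gripper opens to 88 mm and grips with 3 to 60 N. Pads are 19 mm wide; open, the fingers measure 130 mm over their backs; the gripper's body (78 mm by 193 mm) begins 47 mm behind the grasp point.
Start: joints at [-47.149, 20.546, 0.682, 0, -70.136, -16.507], TCP at [0.3, -0.605, 0.227] pointing down, gripper open.
Joint ranges: [-176.03, 176.03], [-82.01, 121.73], [-58.28, 71.71], [-173.87, 95.51], [-174.79, -0.11], [-173.66, 173.66]. Speed limits (degrees/s): [136.94, 136.94, 172.46, 180, 180, 180].

### API

Orientations are given as [roll, pitch, yaw] about the fixed x, y, z axes, in that order (R = Rz(yaw) Ry(pitch) Rx(roll)).
In Python, from plant import r gives the robot as it stands. The module is installed in compiled form; this text tells all that it offers.
- The arm moves only by the shell command python3 -m creep 'ROWS' [FORCE]. ROWS is JSON, a list of rows, each a list of 7 numbers: the turn, a rotation vector about the tool's x, y, z in rad, then the shift along the tool's x, y, z in cm, then the opening in per cent of the stroke, from 0 (shut) to 100 (fully open). In form: [[rx, ry, rz, x, y, z, fingers], ...]. A call has 1 to 8 rows; each row shifts and turns the commanded pose from where the row before left it, along the tool's axes as they then stand; what a row does not reach is not made up. A row lasts 1/10 s, in which the tool goes at most 50 mm and 8.59 degrees, less where a joint would pass 70% of its speed; a pose out of reach is approached as far as the arm can. A call is refused whole if a number of a shift passes 5 or a number of a turn 0.15, either way. A call with a gripper value outside its range is refused whole. The fingers move at their own pace and stop on an object; FORCE is the grip in N (left out, the last holds). Time passes only in rows, so rows that do not move let the fingers close. It gives the time, the measured TCP pose, the force and the opening at its end, in the units of the state.
- r.get_state(): the state, without advancing time (a new reading comes with each control period).
- r.capture(name): name is "scene" or "top" or "wrist"; returns (picture, depth): 400x640x3 uint8, blue, green, red; 400x640 float32, m along the optical axis (not along the pixel's ray), 0 where there is no reading.
- r.camera_info(name): a dict with "fovy" (degrees; the focal length in pixels is half the picture's height over the tangent of half this angle, whatever the lens; pixels are square), "cx", "cy" (the principal point, pixels), "dist_coeffs" ([k1, k2, p1, p2, k3] as OpenCV has them; the pictures are not rectified), "camera_from_world" (4x4, takes a point from world to camera coordinates). Camera axes: x right, y down, z forward; pixel columns grow to the right and rows downward; lengths in m; the calibration is good to about 2 mm. A picture is of the moment at which its call begins: read the wrist's pose just before it. camera_info takes no time and is no camera call; for the wrist camera it gives the pose at the moment of the call.
- r.close_job(): hands the job in, once; it reports no verdict.
Trained networks look in the newest picture that a camera, given by its name, has taken for a name from the list of things; names that differ only in an ending like _2 or _b are one class to them, and where a whole thing is asked for, a point or a joint stands for the part that bears it (a point fixed in the world has none). Each returns a list of dicts, best first, with "score" (0 to 1); they miss things now and then, are a little off and sometimes report something else, mostly with a low value. They report only what shows in the picture. A call takes as long as a camera call.
- r.look_for(query, camera): "rect" ([left, top, right, bottom] in pixels, round what is visible of it).
- r.masks_of(query, camera): "pixels" (400x640 bool, what is visible of it) and "rect" ([left, top, right, bottom] in pixels, round what is visible of it).
The state is a dict: "time_s": time; "joints": joint angles; "qd": joint speeds; "joint_torque": joint torques, N m; "tcp_pos": TCP position; "eef_rot": TCP orientation; "contact_force": force on the tool from outside, world axes, zero at the start; "moment": the same for the moment, N m; "gripper_width": finger opening in m.
Only numpy, scipy, OpenCV 4.12 (cv2) and the standard library are available. Lean on these libraries where they do the work, as an engineer would, in place of code of your own. Each camera call takes 0.05 s, during which the arm holds its last target. There are 200 camera calls.

### The job

Put the loose black screw lid from the steel tray onto the open jar clamped in the cap torque tester: set it level on the neck, turn it gently backward (counter-clockwise) under light pressure until you feel the thread starts drop in, then screw it forward until it is fully home and the tester has shown between 0.5 and 1.0 N m (the green band), never more. Do not tighten or force the lid while it still rides high on the threads, let go of it at the end, and leave everything else where it is.

Things in the scene. Friction and masses are not known exactly. Their poses are not given: they have to be found in the camera images.
- lid: Loose black screw lid, 58 mm across, 22 mm high, 0.06 kg, lying open side down in the steel tray. Origin: centre of its lower edge, z up its axis. Straight round side wall, to be gripped anywhere around. Hollow inside, 54.6 mm wide, 16.5 mm deep; three lugs 2.5 mm thick, 120 degrees apart, 7.5 mm above the lower edge, reach in to a 47.4 mm opening.
- jar_mouth (a point): Centre of the open jar's rim, 170 mm above the bench, on the axis of the tester's platform; belongs to the tester's housing, z up. The frosted jar is 58 mm across; its neck is 45 mm across and 18 mm high, with three right-hand threads (clockwise from above tightens) standing out to 51.6 mm. Fully home, the lid's lower edge is 16.5 mm below this point. It has 1.2 mm side play on the neck.
- thread_starts (a point): Point on the jar's axis level with the upper faces of the three thread starts, 2.5 mm below the rim; starts 120 degrees apart, lead 19.5 mm a turn, threads 2.5 mm thick. How far the jar stands turned is unknown and differs each time. Lugs riding on the threads: lid's lower edge 8.8 (at the starts) to 12.8 mm below the rim. Backward past a start they drop 6.5 mm, to 14 to 15 mm.
- rib_tops (a point): Point on the jar's axis level with the tops of three ribs, one on each thread 80 degrees past its start, 2.5 mm high. They stop a lid wound forward while riding on top (about 4 mm high) and stop a dropped-in lid turning farther back. A lid set with its lugs on the ribs (lower edge 10.5 mm below the rim) first drops only 2.5 mm going backward; one set in the gap is in at once.
- platform (a joint): Turn of the tester's spring platform with the jar clamped on it, rad: 0 at rest, positive while the lid is tightened, negative while turned backward. 2.0 N m per rad: 0.25 is 0.5 N m, 0.5 is 1.0 N m; springs back when let go. From dropped in, 1.0 to 1.4 rad forward brings the lid home; torque then climbs over about 0.3 to 0.7 rad more of lid turn. A push of 3 to 8 N is plenty.
- dial (a point): Centre of the tester's round white dial face, 120 mm across, on its deck 146 mm from the platform axis. Its red needle turns clockwise with the torque, 2.4 times the platform's angle; green band 0.5 to 1.0 N m, red beyond.
- lid_tray: shallow fixed steel tray, 160 by 240 mm with a 10 mm high edge, floor 4 mm above the bench; the black and the white lid lie in it, about 110 mm apart along its y axis. Origin: centre of its underside.
- white_lid: a white lid of the same shape, lying in the tray; not to be moved. Origin: centre of its lower edge.
- amber_bottle_a: amber bottle with black cap, 44 mm in diameter, 140 mm high, standing behind the work area; not to be moved. Origin: centre of its underside.
- amber_bottle_b: a second such amber bottle; not to be moved. Origin: centre of its underside.
- closed_jar: closed frosted jar with black lid, 58 mm in diameter, 72 mm high; not to be moved. Origin: centre of its underside.
- black_jar: closed black jar, 68 mm in diameter, 95 mm high; not to be moved. Origin: centre of its underside.
- screwdriver: orange-handled screwdriver lying on the bench at the robot's right; not to be moved. Origin: under its middle.
- tester: Fixed grey cap torque tester, a box 170 by 300 by 85 mm, with the spring platform (140 mm disc), the jar and the dial on top. Origin: under the platform axis, which stands 85 mm from one end; the dial lies 146 mm along its y axis. Four rubber posts on the platform clamp the jar; they end 37 mm below the jar's rim.

How it is judged (in metres and radians):
On the way, in this order (a step that is already met when the one before it is completed fails the run):
1. the lid has dropped into the thread starts: level over the neck, its lower edge at least 14.5 mm below the jar's rim (z of lid in the frame of jar_mouth between -0.0195 and -0.0145 m and horizontal distance between lid and jar_mouth below 0.004 m and angle between lid's own z axis and vertical below 0.06 rad), for 0.1 s.
2. the lid is tightened: lower edge within 1 mm of fully home with the tester at 0.5 N m or more (value of joint platform above 0.25 rad and z of lid in the frame of jar_mouth below -0.0155 m and horizontal distance between lid and jar_mouth below 0.004 m), for 0.05 s.
At the end, for the whole second after the job is handed in: The black lid is fully home on the jar: its lower edge within 1 mm of 16.5 mm below the rim, centred within 3 mm, level within 0.05 rad, at rest, and the tester's platform back at zero (within 0.05 rad) (z of lid in the frame of jar_mouth between -0.0185 and -0.0155 m and horizontal distance between lid and jar_mouth below 0.003 m and angle between lid's own z axis and vertical below 0.05 rad and linear speed of lid below 0.02 m/s and value of joint platform between -0.05 and 0.05 rad); the robot touches nothing.
It fails at once if the tester shows more than 1.0 N m (over-tightened) (value of joint platform above 0.5 rad).
It fails at once if the lid is tightened with more than 0.4 N m while it still rides high, 3 mm or more above home (value of joint platform above 0.2 rad and z of lid in the frame of jar_mouth above -0.0135 m).
It fails at once if the lid is pressed or wedged against the jar with more than 50 N while it still rides high, 3 mm or more above home (contact force between lid and tester above 50 N and z of lid in the frame of jar_mouth above -0.0135 m).
It fails at once if the lid or jar is forced backward with more than 0.5 N m (value of joint platform below -0.25 rad).
It fails at once if a bystander is moved by more than 30 mm (distance of any of white_lid, amber_bottle_a, amber_bottle_b, closed_jar, black_jar, screwdriver from where it was at the start of the episode above 0.03 m).
It also fails if it takes over 67 s, if anything falls off the work surface, if the arm or the gripper's body presses on something with over 40 N, if the wrist force passes 120 N, or if a joint passes its speed limit or range.

## Working session

There is one attempt and no reset: what is moved stays moved. The work goes in short steps, Python scripts to look and compute and a shell command to move; the robot and the scene stay as the last step left them, time stands still between calls to the robot, and variables do not carry over. Pictures are saved under pics/ and viewed, about 8 in all and at most 12, crops included, and the job is handed in when it is done.

```bash
mkdir -p pics
cat > h.py <<'E'
import numpy as np, cv2
from plant import r
from scipy.spatial.transform import Rotation as R
def K(n):
    i=r.camera_info(n); f=200/np.tan(np.radians(i["fovy"])/2)
    return np.array([[f,0,i["cx"]],[0,f,i["cy"]],[0,0,1]]),np.array(i["dist_coeffs"]),np.array(i["camera_from_world"])
def back(n,uv,d,k):
    Km,D,T=k; p=cv2.undistortPoints(np.array(uv,float).reshape(-1,1,2),Km,D)[:,0]
    c=np.c_[p*np.array(d)[:,None],d]; return (c-T[:3,3])@T[:3,:3]
def cloud(n,mask,depth,k):
    v,u=np.nonzero(mask&(depth>0)); return back(n,np.c_[u,v],depth[v,u],k)
def tool():
    s=r.get_state(); return np.array(s["tcp_pos"]),R.from_euler("xyz",s["eef_rot"],degrees=True).as_matrix(),s
E
python3 - <<'E'
from h import *
p,M,s=tool(); print(s, M.round(3), r.hold_point_z)
for n in("scene","top"):
    k=K(n); im,d=r.capture(n); cv2.imwrite(f"pics/{n}0.png",im)
    for q in("lid","white_lid","tester","jar_mouth","lid_tray","dial","black_jar","closed_jar","amber_bottle_a"):
        for m in r.masks_of(q,n)[:2]:
            c=cloud(n,m["pixels"],d,k)
            if len(c): 
                t=c[c[:,2]>np.percentile(c[:,2],95)-.004]
                print(n,q,round(m["score"],2),np.array(m["rect"]).round(),len(c),"med",np.median(c,0).round(3),"top",((t.min(0)+t.max(0))/2).round(4))
a,b=[cv2.imread(f"pics/{n}0.png") for n in("scene","top")]
cv2.imwrite("pics/both.png",cv2.resize(np.vstack([a,b]),(480,600)))
E
```

```text
{'time_s': 0.0, 'joints': array([-4.71494913e+01,  2.05930038e+01,  6.34565413e-01, -1.74056661e-02,
       -7.01371077e+01, -1.65039532e+01]), 'qd': array([ 0.12529698, -0.00135704, -0.03605417, -0.03610807, -0.00189173,
        0.0237417 ]), 'joint_torque': array([-2.41793219e-03, -5.82719028e+01,  2.93055797e+01,  6.99740231e+00,
        6.90367728e-03, -1.02625756e-04]), 'tcp_pos': array([ 0.29928114, -0.60448683,  0.22561954]), 'eef_rot': array([ 96.78755099,  89.90306247, 123.12817887]), 'contact_force': array([-0.12873066, -0.45634386, -0.75891414]), 'moment': array([ 0.00743773, -0.02796836, -0.02786679]), 'gripper_width': 0.0877638837570186} [[-0.001 -0.444  0.896]
 [ 0.001  0.896  0.444]
 [-1.     0.002 -0.   ]] 0.0188
scene lid 0.81 [295. 179. 317. 197.] 311 med [ 0.487 -0.16   0.025] top [ 0.4856 -0.1611  0.0308]
scene white_lid 0.54 [266. 166. 284. 184.] 274 med [ 0.488 -0.269  0.026] top [ 0.4816 -0.2693  0.0302]
scene tester 0.67 [386. 194. 509. 294.] 7150 med [0.516 0.298 0.088] top [0.495  0.2275 0.154 ]
scene jar_mouth 0.56 [389. 199. 509. 293.] 6977 med [0.516 0.29
[... 1434 characters left out ...]
op lid_tray 0.64 [344. 228. 363. 251.] 304 med [ 0.481 -0.162  0.027] top [ 0.4822 -0.1622  0.0302]
top lid_tray 0.59 [331. 208. 419. 268.] 3744 med [ 0.475 -0.224  0.005] top [ 0.4798 -0.2214  0.0176]
top dial 0.79 [134. 199. 251. 268.] 7137 med [0.481 0.278 0.092] top [0.4894 0.2255 0.1524]
top black_jar 0.96 [171. 145. 206. 175.] 769 med [0.696 0.312 0.094] top [0.7035 0.3228 0.0981]
top closed_jar 0.81 [254. 148. 276. 174.] 445 med [0.696 0.099 0.072] top [0.7013 0.1035 0.0745]
top amber_bottle_a 0.88 [406. 145. 429. 175.] 386 med [ 0.69  -0.328  0.098] top [ 0.7007 -0.3345  0.1422]
top amber_bottle_a 0.64 [332. 140. 348. 167.] 329 med [ 0.704 -0.118  0.1  ] top [ 0.7159 -0.117   0.1425]
```

View pics/both.png

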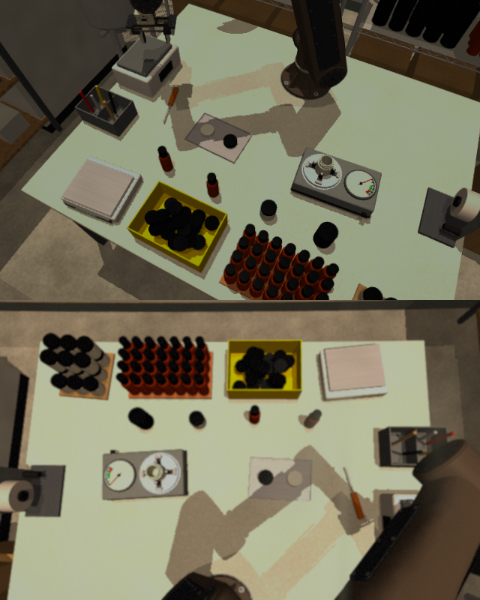

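The lid is the dark disc in the tray next to the white one, at world (0.482, -0.162). The jar is at the tester's near end at about (0.49, 0.226), with the dial beyond it in +y. The network's positions match the picture.

```bash
python3 -m creep '[[0,0,0,0,2.63,2.99,100],[0,0,0,0,2.63,2.99,100],[0,0,0,0,2.63,2.99,100],[0,0,0,0,2.63,2.99,100],[0,0,0,0,2.63,2.99,100],[0,0,0,0,2.63,2.99,100],[0,0,0,0,2.63,2.99,100],[0,0,0,0,2.63,2.99,100]]'
python3 -m creep '[[0,0,0,0,2.63,2.99,100],[0,0,0,0,2.63,2.99,100],[0,0,0,0,2.63,2.99,100],[0,0,0,0,2.63,2.99,100],[0,0,0,0,0,0,100]]'
python3 -m creep '[[-0.13,0,0,0.5,0,0,100],[-0.13,0,0,0.5,0,0,100],[-0.13,0,0,0.5,0,0,100],[-0.13,0,0,0.5,0,0,100],[-0.13,0,0,0.5,0,0,100],[-0.13,0,0,0.5,0,0,100],[0,0,0,0,0,0,100],[0,0,0,0,0,0,100]]'
cat > look.py <<'E'
import sys
from h import *
# top-face centre via circle of points at given height
def find(n,q,zlo,zhi,near=None,rad=.05):
    k=K(n); im,d=r.capture(n)
    v,u=np.nonzero(d>0); c=back(n,np.c_[u,v],d[v,u],k)
    s=(c[:,2]>zlo)&(c[:,2]<zhi)&(np.hypot(*(c[:,:2]-near).T)<rad)
    (x,y),rr=cv2.minEnclosingCircle(c[s][:,:2].astype(np.float32)); return im,c[s],(x,y,rr)
E
python3 - <<'E'
from look import *
p,M,s=tool(); print(p,M.round(3),s["joints"].round(1))
im,c,circ=find("wrist","lid",.018,.034,np.array([.482,-.162]))
print(len(c),circ,np.median(c,0),c.mean(0)); cv2.imwrite("pics/w1.png",im)
for m in r.masks_of("lid","wrist"): print(m["score"],m["rect"])
E
```

```text
time_s: 1.8
tcp_pos: [0.4209, -0.3087, 0.2269]
eef_rot: [-43.5, 90.0, -17.2]
contact_force: [1.4, -0.4, 0.9]
gripper_width: 0.0874
time_s: 2.3
tcp_pos: [0.4826, -0.1596, 0.2269]
eef_rot: [-13.1, 89.9, 13.5]
contact_force: [-0.4, -0.7, -0.2]
gripper_width: 0.0876
time_s: 3.1
tcp_pos: [0.4809, -0.1631, 0.1967]
eef_rot: [-158.6, 90.0, -87.8]
contact_force: [0.3, -0.7, -0.2]
gripper_width: 0.0875
[ 0.48092801 -0.1631336   0.19673845] [[ 0.    -0.944  0.329]
 [-0.     0.329  0.944]
 [-1.    -0.    -0.   ]] [  3.5   6.  -22.6   0.  -61.3 -22.7]
2401 (0.48212236166000366, -0.16067270934581757, 0.029171472415328026) [ 0.4813708  -0.16189427  0.02599409] [ 0.48148947 -0.16164601  0.02592079]
0.73 [296.2, 150.1, 349.8, 211.2]
```

View pics/w1.png

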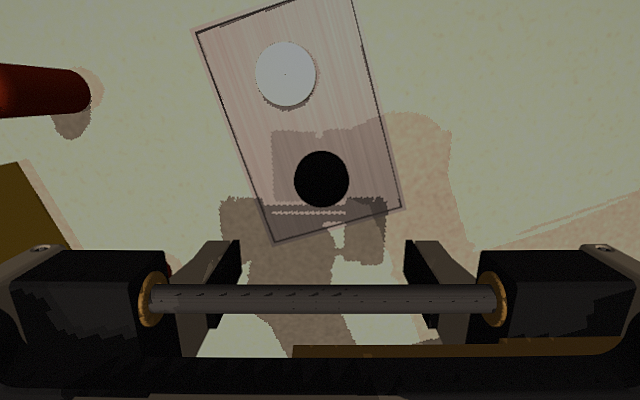

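The black lid at about (322, 180) px in the tray lies where measured, and the fingers are clear of the white lid at (286, 74). I'll descend and grip.

```bash
python3 -m creep '[[0,0,0,4,0,0.2,100],[0,0,0,4,0,0,100],[0,0,0,4,0,0,100],[0,0,0,3,0,0,100],[0,0,0,2,0,0,100],[0,0,0,1,0,0,100],[0,0,0,0.5,0,0,100],[0,0,0,0.4,0,0,100]]'
python3 -m creep '[[0,0,0,0,0,0,50],[0,0,0,0,0,0,50],[0,0,0,0,0,0,50],[0,0,0,0,0,0,50],[0,0,0,0,0,0,50],[0,0,0,0,0,0,50],[0,0,0,0,0,0,50],[0,0,0,0,0,0,50]]' 40
```

```text
time_s: 4.0
tcp_pos: [0.4824, -0.161, 0.008]
eef_rot: [-74.8, 89.9, -3.8]
contact_force: [-0.0, -0.8, -0.7]
gripper_width: 0.0874
time_s: 4.8
tcp_pos: [0.482, -0.1609, 0.008]
eef_rot: [-75.6, 90.0, -4.5]
contact_force: [-1.0, 2.0, 6.2]
gripper_width: 0.0571
```

```bash
python3 -m creep '[[0,0,0,-1,0,0,50],[0,0,0,-2,0,0,50],[0,0,0,-4,0,0,50],[0,0,0,-4,0,0,50],[0,0,0,-4,0,0,50],[0,0,0,-4,0,0,50],[0,0,0,-4,0,0,50],[0,0,0,-2,0,0,50]]'
python3 -m creep '[[0,0,0,0,0.6,1.84,50],[0,0,0,0,1.2,3.68,50],[0,0,0,0,1.2,3.68,50],[0,0,0,0,1.2,3.68,50],[0,0,0,0,1.2,3.68,50],[0,0,0,0,1.2,3.68,50],[0,0,0,0,1.2,3.68,50],[0,0,0,0,1.2,3.68,50]]'
python3 -m creep '[[0,0,0,0,1.2,3.68,50],[0,0,0,0,1.2,3.68,50],[0,0,0,0,0.6,1.84,50],[0,0,0,0,0,0,50],[0,0,0,0,0,0,50]]'
python3 - <<'E'
from look import *
p,M,s=tool(); print(p,M.round(3),s["joints"].round(1),s["contact_force"],s["moment"])
im,c,circ=find("wrist","jar",.160,.176,np.array([.49,.226]),.04)
print(len(c),circ,np.median(c,0),c.mean(0)); cv2.imwrite("pics/w2.png",im)
E
```

```text
time_s: 5.6
tcp_pos: [0.4824, -0.1612, 0.262]
eef_rot: [-76.9, 89.7, -5.8]
contact_force: [0.7, 0.1, -0.6]
gripper_width: 0.0571
time_s: 6.4
tcp_pos: [0.4855, 0.1307, 0.2582]
eef_rot: [-4.2, 90.0, 66.9]
contact_force: [0.7, 0.8, -1.5]
gripper_width: 0.0574
time_s: 6.9
tcp_pos: [0.4874, 0.2259, 0.2575]
eef_rot: [147.4, 90.0, -141.5]
contact_force: [-0.5, 0.8, -0.8]
gripper_width: 0.0571
[0.48737456 0.22588033 0.25750352] [[-0.001 -0.946  0.324]
 [-0.001  0.324  0.946]
 [-1.     0.    -0.001]] [ 45.8   6.4 -13.9  -0.  -69.7 -64.7] [-0.534621    0.79174931 -0.84819687] [-0.06532333  0.09237219  0.02481581]
877 (0.4882315695285797, 0.22849632799625397, 0.025943195447325706) [0.48163944 0.21226296 0.16650425] [0.48406584 0.21501337 0.16658776]
```

View pics/w2.png

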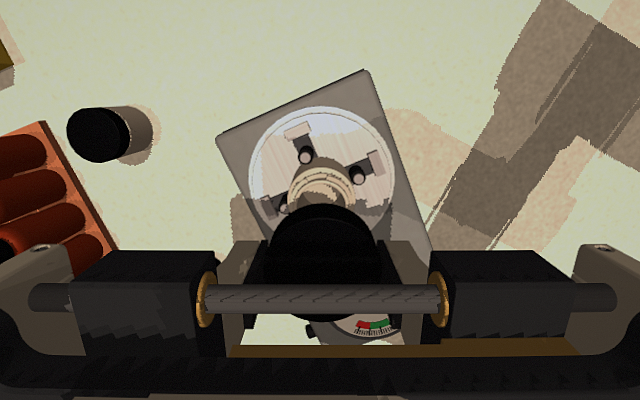

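The lid is held square between the fingers. The jar neck at (322, 185) px is half hidden, so I'll move 8 cm on to see it whole.

```bash
python3 -m creep '[[0,0,0,0,0,2.5,50],[0,0,0,0,0,3.5,50],[0,0,0,0,0,2.5,50],[0,0,0,0,0,0,50],[0,0,0,0,0,0,50]]'
python3 - <<'E'
from look import *
from scipy.optimize import least_squares
p,M,s=tool(); print(p)
k=K("wrist"); im,d=r.capture("wrist"); cv2.imwrite("pics/w3.png",im)
np.save("d3.npy",d)
v,u=np.nonzero(d>0); c=back("wrist",np.c_[u,v],d[v,u],k)
n=np.array([.489,.226]); q=c[np.hypot(*(c[:,:2]-n).T)<.1]
h,e=np.histogram(q[:,2],np.arange(.08,.18,.004)); print(dict(zip(e.round(3),h)))
def circ(a,name):
    (x,y),rr=cv2.minEnclosingCircle(a[:,:2].astype(np.float32))
    print(name,len(a),round(x,4),round(y,4),round(rr,4), np.median(a[:,2]).round(4))
rr=np.hypot(*(q[:,:2]-n).T)
circ(q[(q[:,2]>.1645)&(q[:,2]<.175)&(rr<.035)],"rim")
circ(q[(q[:,2]>.168)&(q[:,2]<.173)&(rr<.035)],"rimtop")
circ(q[(q[:,2]>.150)&(q[:,2]<.175)&(rr<.04)],"thr")
circ(q[(q[:,2]>.12)&(q[:,2]<.153)&(rr<.04)],"shoulder")
cv2.imwrite("pics/w3c.png",cv2.resize(im[60:330,160:480],(800,675))[:600])
E
```

```text
time_s: 7.45
tcp_pos: [0.5154, 0.3055, 0.2573]
eef_rot: [151.8, 89.9, -137.2]
contact_force: [-0.4, 0.1, -0.8]
gripper_width: 0.0573
[0.51537407 0.30548386 0.25727024]
{np.float64(0.08): np.int64(1527), np.float64(0.084): np.int64(9099), np.float64(0.088): np.int64(247), np.float64(0.092): np.int64(375), np.float64(0.096): np.int64(10069), np.float64(0.1): np.int64(1596), np.float64(0.104): np.int64(2634), np.float64(0.108): np.int64(282), np.float64(0.112): np.int64(46), np.float64(0.116): np.int64(41), np.float64(0.12): np.int64(51), np.float64(0.124): np.int64(107), np.float64(0.128): np.int64(433), np.float64(0.132): np.int64(414), np.float64(0.136): np.int64(54), np.float64(0.14): np.int64(54), np.float64(0.144): np.int64(55), np.float64(0.148): np.int64(321), np.float64(0.152): np.int64(344), np.float64(0.156): np.int64(75), np.float64(0.16): np.int64(408), np.float64(0.164): np.int64(603), np.float64(0.168): np.int64(806), np.float64(0.172): np.int64(2)}
rim 1335 0.4884 0.2286 0.0261 0.169
rimtop 808 0.4877 0.2284 0.0256 0.1697
thr 2519 0.4882 0.2285 0.0292 0.165
shoulder 1606 0.489 0.226 0.0401 0.1339
```

View pics/w3c.png

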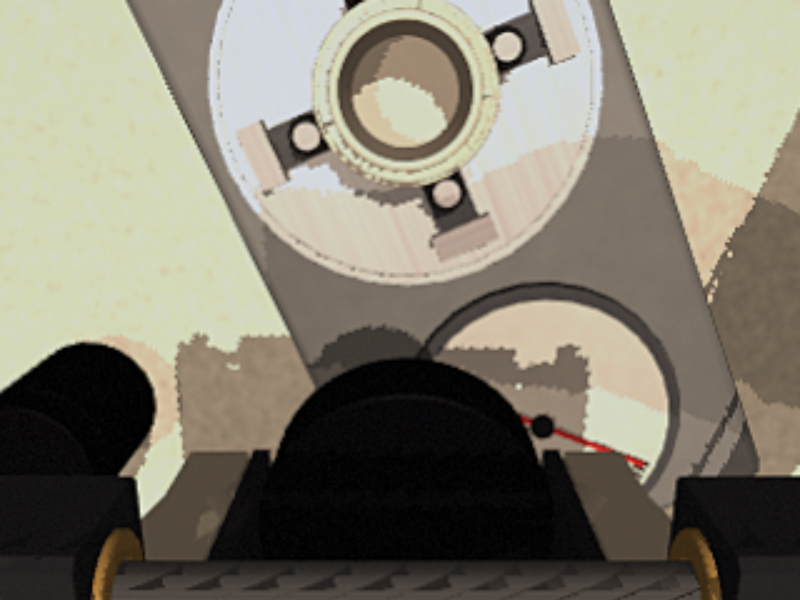

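The jar mouth is unobstructed at about (405, 88) px in the crop, and the needle is at rest. Next I'll measure the held lid with the same camera, so the alignment is differential.

Run:
```python
from look import *
from scipy.optimize import least_squares
p,M,s=tool(); k=K("wrist"); d=np.load("d3.npy")
v,u=np.nonzero(d>0); c=back("wrist",np.c_[u,v],d[v,u],k); t=(c-p)@M
s_=(np.abs(t[:,1])<.0265)&(np.abs(t[:,0])<.03)&(np.abs(t[:,2])<.04); t=t[s_]
print(len(t), np.histogram(t[:,0],12)); 
w=t[(t[:,0]>-.015)&(t[:,0]<.002)]
f=lambda x:np.hypot(w[:,1]-x[0],w[:,2]-x[1])-.029
o=least_squares(f,[0,0],loss="soft_l1",f_scale=.001); print("lid wall centre tool y,z",o.x,len(w),np.median(np.abs(o.fun)))
j=c[(c[:,2]>.150)&(c[:,2]<.1645)&(np.hypot(c[:,0]-.488,c[:,1]-.228)<.035)]
# neck/jar body fit: platform disc too
pl=c[(c[:,2]>.094)&(c[:,2]<.102)&(np.hypot(c[:,0]-.488,c[:,1]-.228)<.085)]
print("plat",np.median(pl[:,2]),cv2.minEnclosingCircle(pl[:,:2].astype(np.float32)))
T=np.array([.4882,.2285,.2573]); print("move tool",((T-p)@M*100).round(2),"cm, before lid offset")
```

```text
7871 (array([3697, 3033,  132,  137,  135,  125,  125,  115,  107,  112,  103,
         50]), array([-0.01967834, -0.017675  , -0.01567166, -0.01366832, -0.01166498,
       -0.00966164, -0.00765829, -0.00565495, -0.00365161, -0.00164827,
        0.00035507,  0.00235841,  0.00436175]))
lid wall centre tool y,z [0.00068309 0.00036225] 1030 0.00010371470426973756
plat 0.0991746502672232 ((0.488265722990036, 0.22803880274295807), 0.07027721405029297)
move tool [ 0.03  0.06 -8.13] cm, before lid offset
```

```bash
python3 -m creep '[[0,0,0,0,0,-2.7,50],[0,0,0,0,0,-3.5,50],[0,0,0,0,0,-2,50],[0,0,0,0,0,0,50]]'
python3 -m creep '[[-0.14,0,0,0.9,0,0,50],[-0.14,0,0,0.9,0,0,50],[-0.14,0,0,0.9,0,0,50],[-0.14,0,0,0.9,0,0,50],[-0.14,0,0,0.9,0,0,50],[-0.14,0,0,0.9,0,0,50],[-0.14,0,0,0.9,0,0,50],[-0.14,0,0,0.9,0,0,50]]'
python3 -m creep '[[0,0,0,0,0,0,50],[0,0,0,0,0,0,50],[0,0,0,0,0,0,50]]'
python3 -c "
from h import *
p,M,s=tool();print(p,M.round(4),s['joints'].round(1),s['contact_force'],s['moment'],((np.array([.4887,.2280,p[2]])-p)@M*1000).round(2))"
```

```text
time_s: 7.9
tcp_pos: [0.4878, 0.2259, 0.2587]
eef_rot: [-21.9, 89.9, 49.0]
contact_force: [-0.7, 0.3, -0.7]
gripper_width: 0.0575
time_s: 8.7
tcp_pos: [0.489, 0.2288, 0.1855]
eef_rot: [-95.1, 90.0, 40.4]
contact_force: [-0.4, -0.7, -0.1]
gripper_width: 0.0577
time_s: 9.0
tcp_pos: [0.4891, 0.2291, 0.1863]
eef_rot: [-100.5, 89.9, 34.5]
contact_force: [0.5, -0.4, -1.0]
gripper_width: 0.0575
[0.48909923 0.22905489 0.18625352] [[ 9.000e-04 -7.069e-01 -7.073e-01]
 [ 6.000e-04 -7.073e-01  7.069e-01]
 [-1.000e+00 -1.000e-03 -2.000e-04]] [ 45.9   9.6 -19.8   0.  -60.5  -0.9] [ 0.48941812 -0.37529717 -0.95380928] [-0.02195303  0.13746907  0.01870487] [-0.    1.03 -0.46]
```

```bash
python3 -m creep '[[0,0,0,0.3,0.08,-0.03,50],[0,0,0,0.4,0,0,50],[0,0,0,0.3,0,0,50],[0,0,0,0.2,0,0,50],[0,0,0,0.1,0,0,50],[0,0,0,0,0,0,50]]'
python3 -c "
from h import *
for i in range(3):
  p,M,s=tool();print(p,s['contact_force'],s['moment'])"
python3 -m creep '[[0,0,0,0.2,0,0,50],[0,0,0,0.2,0,0,50],[0,0,0,0,0,0,50]]'
```

```text
time_s: 9.6
tcp_pos: [0.4883, 0.2281, 0.1724]
eef_rot: [91.5, 90.0, -133.3]
contact_force: [-0.2, 0.4, -0.5]
gripper_width: 0.0577
[0.48832629 0.22809782 0.17236712] [-0.23293572  0.35300672 -0.47365412] [ 0.00683499  0.16419772 -0.01427045]
[0.48832629 0.22809782 0.17236712] [-0.23293572  0.35300672 -0.47365412] [ 0.00683499  0.16419772 -0.01427045]
[0.48832629 0.22809782 0.17236712] [-0.23293572  0.35300672 -0.47365412] [ 0.00683499  0.16419772 -0.01427045]
time_s: 9.9
tcp_pos: [0.4882, 0.228, 0.1682]
eef_rot: [75.3, 90.0, -149.5]
contact_force: [-0.3, 0.7, -0.1]
gripper_width: 0.0574
```

```bash
for i in 1 2; do python3 -m creep '[[0,0,0,0.1,0,0,50],[0,0,0,0,0,0,50]]'|grep -v eef|tr '\n' ' ';echo; done
python3 -m creep '[[0,0,0,0.1,0,0,50],[0,0,0,0,0,0,50]]'
```

```text
time_s: 10.1 tcp_pos: [0.4883, 0.2281, 0.1675] contact_force: [-0.9, -0.0, -0.8] gripper_width: 0.0575 
time_s: 10.3 tcp_pos: [0.4883, 0.2281, 0.1664] contact_force: [0.5, 0.5, -0.8] gripper_width: 0.0574 
time_s: 10.5
tcp_pos: [0.4883, 0.2281, 0.1654]
eef_rot: [78.5, 90.0, -146.3]
contact_force: [1.2, 0.0, -0.5]
gripper_width: 0.0572
```

```bash
python3 -m creep '[[0,0,0,0.1,0,0,50],[0,0,0,0,0,0,50]]'; python3 -c "
from h import *
p,M,s=tool();print(s['moment'])"
```

```text
time_s: 10.7
tcp_pos: [0.4883, 0.2281, 0.1644]
eef_rot: [73.1, 90.0, -151.6]
contact_force: [-0.4, 0.2, -0.7]
gripper_width: 0.0573
[-0.0609977   0.13935199  0.01594261]
```

```bash
python3 -m creep '[[0,0,0,0.1,0,0,50],[0,0,0,0,0,0,50]]' | grep -E "tcp|force"; python3 -m creep '[[0,0,0,0.05,0,0,50],[0,0,0,0,0,0,50]]'| grep -E "tcp|force"; python3 -m creep '[[0,0,0,0.05,0,0,50],[0,0,0,0,0,0,50]]'| grep -E "tcp|force"
```

```text
tcp_pos: [0.4884, 0.2281, 0.1635]
contact_force: [-0.8, 0.2, 0.2]
tcp_pos: [0.4885, 0.2282, 0.1631]
contact_force: [-0.6, -0.2, 0.3]
tcp_pos: [0.4885, 0.2282, 0.1625]
contact_force: [1.4, 0.8, -1.3]
```

```bash
for i in 1; do python3 -m creep '[[0,0,0,0.05,0,0,50],[0,0,0,0,0,0,50]]'| grep -E "tcp|force"; done;  python3 -m creep '[[0,0,0,0.05,0,0,50],[0,0,0,0,0,0,50]]'| grep -E "tcp|force";  python3 -m creep '[[0,0,0,0.05,0,0,50],[0,0,0,0,0,0,50]]'| grep -E "tcp|force"
```

```text
tcp_pos: [0.4886, 0.2282, 0.1621]
contact_force: [1.0, -0.3, -0.2]
tcp_pos: [0.4886, 0.2282, 0.1616]
contact_force: [0.5, 0.4, 0.5]
tcp_pos: [0.4886, 0.2283, 0.1614]
contact_force: [0.7, 0.4, 3.1]
```

```bash
cat > st.py <<'E'
from h import *
p,M,s=tool();print("z %.4f xy %.4f %.4f F"%(p[2],p[0],p[1]),s['contact_force'].round(1),"Mz %.2f"%s['moment'][2],"j6 %.1f"%s['joints'][5],"t",s['time_s'],"w",round(s['gripper_width'],4))
E
python3 -m creep '[[0,0,0,0.03,0,0,50],[0,0,0,0,0,0,50]]' >/dev/null;python3 st.py
python3 -m creep '[[-0.08,0,0,-0.02,0,0,50],[0,0,0,0,0,0,50]]'>/dev/null;python3 st.py
python3 -m creep '[[-0.08,0,0,-0.02,0,0,50],[0,0,0,0,0,0,50]]'>/dev/null;python3 st.py
```

```text
z 0.1613 xy 0.4887 0.2283 F [0.6 0.  5.4] Mz 0.09 j6 -0.7 t 12.1 w 0.0574
z 0.1614 xy 0.4887 0.2282 F [ 1.4 -1.1  4.9] Mz -0.07 j6 4.0 t 12.3 w 0.0573
z 0.1616 xy 0.4887 0.2282 F [ 1.2 -1.5  5.5] Mz -0.14 j6 8.5 t 12.5 w 0.0575
```

```bash
for i in 1; do
python3 -m creep '[[-0.1,0,0,-0.03,0,0,50],[-0.1,0,0,-0.03,0,0,50]]'>/dev/null;python3 st.py
python3 -m creep '[[-0.1,0,0,-0.03,0,0,50],[-0.1,0,0,-0.03,0,0,50]]'>/dev/null;python3 st.py; done
```

```text
z 0.1621 xy 0.4887 0.2282 F [ 1.3 -0.5  5. ] Mz -0.14 j6 20.0 t 12.7 w 0.0572
z 0.1628 xy 0.4887 0.2283 F [ 1.7 -0.7  5.7] Mz -0.12 j6 31.4 t 12.9 w 0.0574
```

```bash
python3 -m creep '[[-0.1,0,0,-0.03,0,0,50],[-0.1,0,0,-0.03,0,0,50],[-0.1,0,0,-0.03,0,0,50]]'>/dev/null;python3 st.py
python3 -m creep '[[-0.1,0,0,-0.03,0,0,50],[-0.1,0,0,-0.03,0,0,50]]'>/dev/null;python3 st.py
python3 -m creep '[[-0.1,0,0,-0.03,0,0,50]]'>/dev/null;python3 st.py
```

```text
z 0.1637 xy 0.4887 0.2283 F [ 0.4 -0.6  5.4] Mz -0.12 j6 48.6 t 13.2 w 0.0573
z 0.1643 xy 0.4887 0.2283 F [ 0.3 -0.5  5.4] Mz -0.09 j6 60.1 t 13.4 w 0.057
z 0.1646 xy 0.4886 0.2283 F [-0.1  0.6  6.1] Mz -0.10 j6 65.8 t 13.5 w 0.0576
```

```bash
python3 -m creep '[[-0.1,0,0,-0.03,0,0,50]]'>/dev/null;python3 st.py
python3 -m creep '[[-0.1,0,0,-0.02,0,0,50]]'>/dev/null;python3 st.py
python3 -m creep '[[-0.08,0,0,0,0,0,50]]'>/dev/null;python3 st.py
```

```text
z 0.1649 xy 0.4886 0.2283 F [ 1.2 -0.1  6. ] Mz -0.08 j6 71.5 t 13.6 w 0.0574
z 0.1650 xy 0.4885 0.2283 F [-1.3 -0.4  5.4] Mz -0.11 j6 77.3 t 13.7 w 0.0576
z 0.1645 xy 0.4880 0.2281 F [-0.3 -0.1  0. ] Mz 0.02 j6 81.8 t 13.8 w 0.0575
```

```bash
python3 -m creep '[[-0.05,0,0,0.15,0,0,50],[0,0,0,0,0,0,50]]'>/dev/null;python3 st.py
python3 -m creep '[[0,0,0,0.15,0,0,50],[0,0,0,0,0,0,50]]'>/dev/null;python3 st.py
python3 -m creep '[[0,0,0,0.1,0,0,50],[0,0,0,0,0,0,50]]'>/dev/null;python3 st.py
```

```text
z 0.1624 xy 0.4878 0.2279 F [ 0.7  1.3 -0.9] Mz -0.01 j6 84.6 t 14.0 w 0.0575
z 0.1610 xy 0.4879 0.2279 F [-0.5  0.6 -0.8] Mz -0.00 j6 84.6 t 14.2 w 0.0573
z 0.1604 xy 0.4882 0.2280 F [ 0.3 -0.8 -0.6] Mz -0.04 j6 84.7 t 14.4 w 0.0569
```

```bash
python3 -m creep '[[0,0,0,0.1,0,0,50],[0,0,0,0,0,0,50]]'>/dev/null;python3 st.py
python3 -m creep '[[0,0,0,0.06,0,0,50],[0,0,0,0,0,0,50]]'>/dev/null;python3 st.py
python3 -m creep '[[0,0,0,0.05,0,0,50],[0,0,0,0,0,0,50]]'>/dev/null;python3 st.py
```

```text
z 0.1596 xy 0.4884 0.2281 F [ 1.   0.4 -0.2] Mz 0.02 j6 84.7 t 14.6 w 0.0574
z 0.1594 xy 0.4885 0.2282 F [-1.  -0.4  2.6] Mz 0.05 j6 84.7 t 14.8 w 0.0572
z 0.1593 xy 0.4886 0.2282 F [-2.3 -1.4  7.1] Mz 0.01 j6 84.7 t 15.0 w 0.0573
```

```bash
python3 -m creep '[[0.08,0,0,0.02,0,0,50],[0.08,0,0,0.02,0,0,50],[0,0,0,0,0,0,50]]'>/dev/null;python3 st.py
python3 -m creep '[[0.08,0,0,0.025,0,0,50],[0.08,0,0,0.025,0,0,50],[0,0,0,0,0,0,50]]'>/dev/null;python3 st.py
python3 -m creep '[[0.08,0,0,0.025,0,0,50],[0.08,0,0,0.025,0,0,50],[0,0,0,0,0,0,50]]'>/dev/null;python3 st.py
```

```text
z 0.1589 xy 0.4890 0.2285 F [-0.4 -0.3  5.4] Mz 0.01 j6 75.4 t 15.3 w 0.0573
z 0.1585 xy 0.4892 0.2286 F [ 0.6 -0.8  5.4] Mz 0.07 j6 66.3 t 15.6 w 0.0571
z 0.1580 xy 0.4893 0.2287 F [ 0.3 -0.2  5.2] Mz 0.10 j6 57.1 t 15.9 w 0.0576
```

```bash
python3 -m creep '[[0.08,0,0,0.025,0,0,50],[0.08,0,0,0.025,0,0,50],[0,0,0,0,0,0,50]]'>/dev/null;python3 st.py
python3 -m creep '[[0.08,0,0,0.02,0,0,50],[0.08,0,0,0.02,0,0,50],[0,0,0,0,0,0,50]]'>/dev/null;python3 st.py
```

```text
z 0.1575 xy 0.4893 0.2286 F [0.4 0.2 5.1] Mz 0.02 j6 48.0 t 16.2 w 0.0572
z 0.1575 xy 0.4895 0.2287 F [-0.1 -0.1  8.1] Mz 0.09 j6 38.8 t 16.5 w 0.0573
```

```bash
python3 -m creep '[[0.08,0,0,0.01,0,0,50],[0,0,0,0,0,0,50]]'>/dev/null;python3 st.py
python3 -m creep '[[0.08,0,0,0.01,0,0,50],[0,0,0,0,0,0,50]]'>/dev/null;python3 st.py
```

```text
z 0.1575 xy 0.4896 0.2288 F [0.4 0.  7.8] Mz 0.07 j6 34.2 t 16.7 w 0.0571
z 0.1575 xy 0.4896 0.2288 F [-0.1 -0.   9.1] Mz 0.09 j6 29.7 t 16.9 w 0.0575
```

```bash
python3 -m creep '[[0.08,0,0,-0.02,0,0,50],[0,0,0,0,0,0,50]]'>/dev/null;python3 st.py
python3 -m creep '[[0.08,0,0,0,0,0,50],[0,0,0,0,0,0,50]]'>/dev/null;python3 st.py
python3 -m creep '[[0.05,0,0,0,0,0,50],[0,0,0,0,0,0,50]]'>/dev/null;python3 st.py
```

```text
z 0.1575 xy 0.4895 0.2287 F [ 0.7 -0.3  7.3] Mz 0.04 j6 25.1 t 17.1 w 0.0574
z 0.1575 xy 0.4895 0.2287 F [ 0.7 -0.4  8.6] Mz 0.06 j6 20.5 t 17.3 w 0.0574
z 0.1575 xy 0.4895 0.2287 F [ 0.8 -1.   8.3] Mz 0.07 j6 17.7 t 17.5 w 0.057
```

```bash
python3 -m creep '[[0.06,0,0,0,0,0,50],[0,0,0,0,0,0,50]]'>/dev/null;python3 st.py
python3 -m creep '[[0.06,0,0,0,0,0,50],[0,0,0,0,0,0,50]]'>/dev/null;python3 st.py
python3 -m creep '[[0.06,0,0,0,0,0,50],[0,0,0,0,0,0,50]]'>/dev/null;python3 st.py
```

```text
z 0.1575 xy 0.4895 0.2286 F [ 1.  -0.7  8.2] Mz 0.16 j6 14.2 t 17.7 w 0.0576
z 0.1575 xy 0.4895 0.2285 F [0.3 0.1 8.1] Mz 0.22 j6 10.8 t 17.9 w 0.0574
z 0.1575 xy 0.4894 0.2285 F [ 0.8 -0.9  8. ] Mz 0.40 j6 7.4 t 18.1 w 0.0574
```

```bash
python3 -m creep '[[0.06,0,0,0,0,0,50],[0,0,0,0,0,0,50]]'>/dev/null;python3 st.py
python3 -m creep '[[0.06,0,0,0,0,0,50],[0,0,0,0,0,0,50]]'>/dev/null;python3 st.py
python3 - <<'E'
from h import *
w,_=r.capture("wrist"); s,_=r.capture("scene"); t,_=r.capture("top")
a=cv2.resize(w[100:400],(640,300)); b=cv2.resize(s[190:295,385:510],(360,300)); c=cv2.resize(t[198:268,132:252],(440,300))
cv2.imwrite("pics/n1.png",np.vstack([np.hstack([a,np.zeros((300,160,3),np.uint8)]),np.hstack([b,c])]))
E
```

```text
z 0.1575 xy 0.4894 0.2284 F [ 0.3 -0.5  7.2] Mz 0.42 j6 3.9 t 18.3 w 0.0572
z 0.1575 xy 0.4894 0.2284 F [ 0.8 -1.1  8. ] Mz 0.51 j6 0.5 t 18.5 w 0.0574
```

View pics/n1.png

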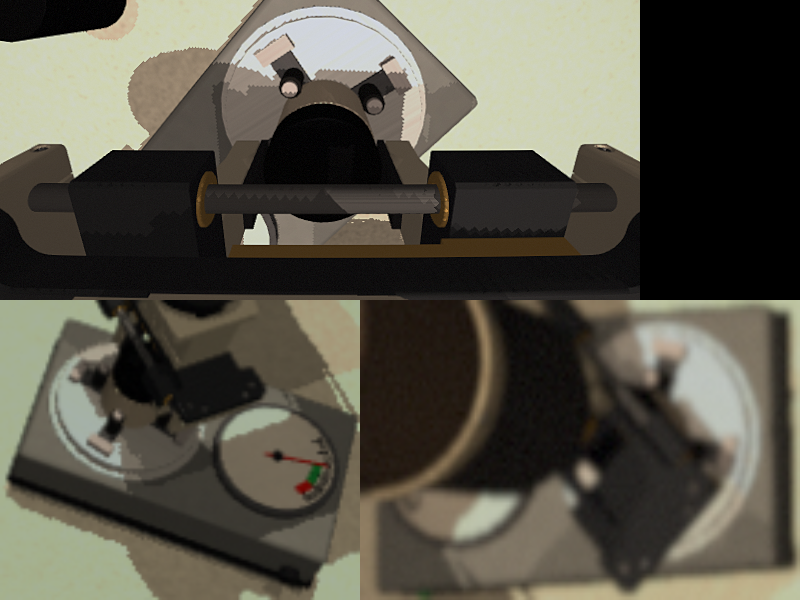

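In the scene view (bottom left) the dial needle tip, at (328, 463), is right at the start of the green band, which agrees with Mz of about 0.5 N m. I'll tighten a little more.

```bash
python3 -m creep '[[0.06,0,0,0,0,0,50],[0,0,0,0,0,0,50]]'>/dev/null;python3 st.py
python3 -m creep '[[0.05,0,0,0,0,0,50],[0,0,0,0,0,0,50]]'>/dev/null;python3 st.py
python3 - <<'E'
from h import *
s,_=r.capture("scene"); cv2.imwrite("pics/n2.png",cv2.resize(s[235:295,445:510],(650,600),interpolation=cv2.INTER_CUBIC))
E
```

```text
z 0.1575 xy 0.4894 0.2284 F [-0.2 -1.   7.9] Mz 0.55 j6 -2.9 t 18.85 w 0.0575
z 0.1575 xy 0.4894 0.2284 F [ 0.2 -1.3  7.2] Mz 0.63 j6 -5.8 t 19.05 w 0.0578
```

View pics/n2.png

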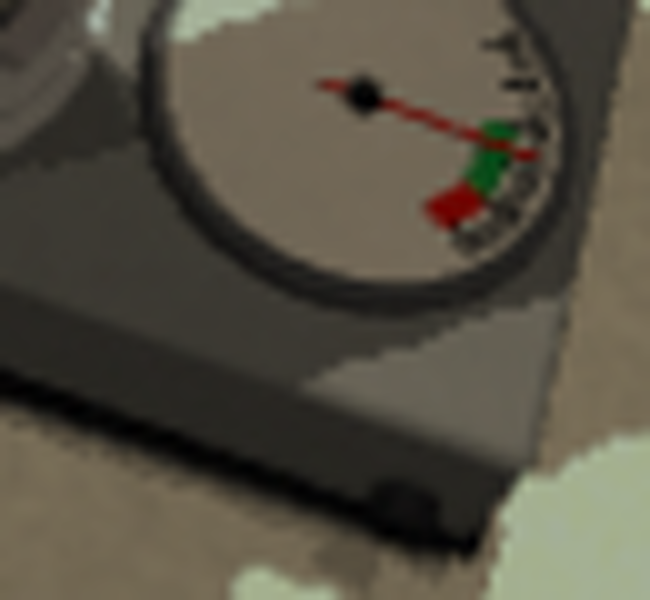

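The needle stands clearly inside the green band, in its lower half, which matches Mz of 0.63. I'll relax the hand back with the spring so the platform returns to zero gently, then release.

```bash
python3 -m creep '[[-0.06,0,0,-0.02,0,0,50],[-0.06,0,0,-0.02,0,0,50],[0,0,0,0,0,0,50]]'>/dev/null;python3 st.py
python3 -m creep '[[-0.06,0,0,-0.02,0,0,50],[0,0,0,0,0,0,50]]'>/dev/null;python3 st.py
python3 -m creep '[[-0.06,0,0,-0.01,0,0,50],[0,0,0,0,0,0,50]]'>/dev/null;python3 st.py
```

```text
z 0.1575 xy 0.4893 0.2284 F [ 1.4 -1.5  6.4] Mz 0.41 j6 1.2 t 19.4 w 0.0576
z 0.1575 xy 0.4893 0.2284 F [ 3.2 -1.5  5.7] Mz 0.33 j6 4.5 t 19.6 w 0.0573
z 0.1575 xy 0.4892 0.2284 F [ 4.4 -1.6  4.4] Mz 0.19 j6 7.9 t 19.8 w 0.0572
```

```bash
python3 -m creep '[[-0.06,0,0,0,0,0,50],[0,0,0,0,0,0,50]]'>/dev/null;python3 st.py
python3 -m creep '[[0,0,0,0,0,0,100],[0,0,0,0,0,0,100],[0,0,0,0,0,0,100],[0,0,0,0,0,0,100],[0,0,0,0,0,0,100],[0,0,0,0,0,0,100]]'>/dev/null;python3 st.py
python3 -m creep '[[0,0,0,-1,0,0,100],[0,0,0,-2,0,0,100],[0,0,0,-3,0,0,100],[0,0,0,-3,0,0,100],[0,0,0,-2,0,2,100],[0,0,0,0,0,4,100],[0,0,0,0,0,3,100],[0,0,0,0,0,0,100]]'
python3 - <<'E'
from look import *
p,M,s=tool(); im,c,circ=find("wrist","",.165,.185,np.array([.4885,.228]),.045)
print(len(c),circ,"top z",np.median(c[:,2]),"tilt",(np.linalg.lstsq(np.c_[c[:,:2]-c[:,:2].mean(0),np.ones(len(c))],c[:,2],rcond=None)[0]))
sc,_=r.capture("scene")
cv2.imwrite("pics/end.png",np.hstack([cv2.resize(im,(480,300)),cv2.resize(sc[190:295,385:510],(320,300))]))
E
```

```text
z 0.1575 xy 0.4892 0.2285 F [ 4.6 -1.2  4.8] Mz 0.08 j6 11.3 t 20.0 w 0.0573
z 0.1568 xy 0.4882 0.2281 F [-0.1 -0.4 -0.2] Mz -0.08 j6 11.3 t 20.6 w 0.0872
time_s: 21.4
tcp_pos: [0.4108, 0.2781, 0.2684]
eef_rot: [-78.8, 89.9, 68.5]
contact_force: [1.1, -0.4, 0.1]
gripper_width: 0.0877
5213 (0.4887492060661316, 0.22836728394031525, 0.029303928837180138) top z 0.17537872972285753 tilt [-0.00223812  0.00270073  0.17537433]
```

View pics/end.png

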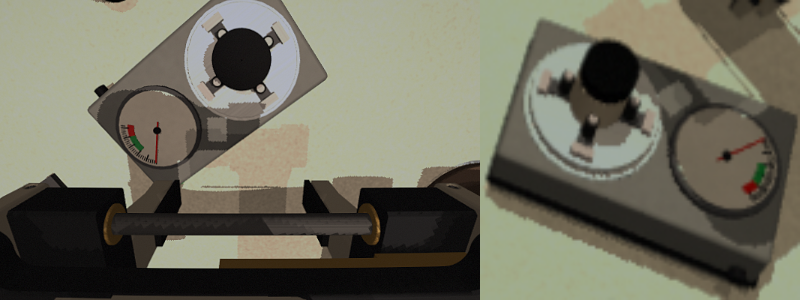

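The lid sits level and centred on the jar, with its top at 175.4 mm against an expected 175.5. The needle is back at zero and the gripper is clear, so I'm handing in.

```bash
python3 -c "
from plant import r
print(r.close_job())"
```

```text
the job is handed in; nothing more can be done
None
```

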